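# Set the stop pin and hold a display base square in the drilling jig

### The arm

A 7-joint arm with a two-finger parallel gripper is mounted at the origin on the work surface. World frame = base frame: x ahead of the robot, y to its left, z up, the work surface at z = 0. Lengths are in m, angles in rad, forces in N, time in s.
With the tool pointing down it reaches from about 0.35 to 0.9 m from the base axis. Payload 8.1 kg.
Tool frame: the origin (TCP) lies at the very end of the fingers, on their centre line; the grasp point (between the pads) lies 19 mm behind it; y points along the fingers, x is the direction in which the jaws open and shut, and the axes are right-handed (so a half turn about y gives the same grasp; the last joint's range is limited). The gripper opens to 92 mm and grips with 3 to 60 N. Pads are 19 mm wide; open, the fingers measure 130 mm over their backs; the gripper's body (75 mm by 190 mm) begins 47 mm behind the grasp point.
Start: joints at [1.244, 0.434, 0.025, 1.573, -0.012, 1.134, -0.075], TCP at [0.139, -0.609, 0.227] pointing down, gripper open.
Joint ranges: [-2.62, 2.62], [-0.44, 2.09], [-1.27, 1.32], [0.08, 2.57], [-1.32, 4.46], [0.12, 2], [-2.74, 2.74]. Speed limits (rad/s): [2.22, 2.22, 3.01, 3.01, 3.14, 3.14, 3.14].

### API

Orientations are given as a 3x3 rotation matrix whose columns are the frame's x, y, z axes.
In Python, from station import * gives the robot as it stands.
- The arm moves only by the tool play_rows, never from a script. Its argument "steps" is a list of rows, each a list of 4 numbers: the shift along the tool's x, y, z in m, then the turn about the tool's y in degrees. In form: [[x, y, z, spin], ...]. A call has 1 to 12 rows; each row is the pose to reach, as a shift and turn from the pose measured when the call began, along the tool's axes at that moment; what a row does not reach only later rows make up. A row lasts 1/8 s, in which the tool goes at most 62.5 mm and 10.7 degrees, less where a joint would pass 70% of its speed; a pose out of reach is approached as far as the arm can. A call with a gripper value outside its range is refused whole. "hand" is the opening, from -1 (shut) to 1 (fully open), set as the call begins (left out, the last holds). The fingers move at their own pace and stop on an object; "newtons" is the grip in N (left out, the last holds). Time passes only in rows, so rows that repeat a pose let the fingers close. It gives the time, the measured TCP pose, the force and the opening at its end, in the units of the state.
- observe(): the state, without advancing time (a new reading comes with each control period).
- snapshot(name): name is "side" or "top"; returns a dict with "img" (400x640x3 uint8, blue, green, red), "vfov" (degrees; the focal length in pixels is half the picture's height over the tangent of half this angle, whatever the lens; pixels are square), "cx", "cy" (the principal point, pixels), "R" (3x3) and "t" (3): a world point X has camera coordinates R X + t. Camera axes: x right, y down, z forward; pixel columns grow to the right and rows downward; lengths in m; the calibration is good to about 2 mm. A picture is of the moment at which its call begins. There is no depth.
- finish_job(): hands the job in, once; it reports no verdict.
The state is a dict: "t": time; "joints": joint angles; "joint_vel": joint speeds; "joint_torque": joint torques, N m; "eef_pos": TCP position; "orientation": TCP orientation; "wrist_force": force on the tool from outside, world axes, zero at the start; "torque": the same for the moment, N m; "finger_gap": opening from 0.0 (shut) to 1.0 (fully open).
Only numpy, scipy, OpenCV 4.12 (cv2) and the standard library are available. Lean on these libraries where they do the work, as an engineer would, in place of code of your own. Each camera call takes 0.05 s, during which the arm holds its last target. There are 200 camera calls.

### The job

Take the steel stop pin from its storage block and stand it in the hole of the drilling jig, down to the bottom, and let go of it. Then bring the small display base with the boulder into the jig's corner, resting on the bed with its long side flat along the fence and its end against the pin, and press it down onto the bed and into the fence at once with one firm diagonal push of about 15 to 20 N, ready for drilling. Finish while still holding that push, and leave the paint cup, the brush and the larger finished base where they are.

Things in the scene. Friction and masses are not known exactly. Their poses are not given: they have to be found in the camera images.
- jig: The drilling jig, fixed to the table: a black rubber sheet 210 x 270 x 4 mm (x, y, z) that carries a bed and a fence. Origin: centre of the underside, on the table. x points across the bed towards the fence, y along the fence, z up. Turned by up to 0.35 rad from the world axes.
- bed: Smooth pale laminated bed of the jig, 200 x 260 x 32 mm, centred on the jig; same axes. Origin: centre of its underside, 4 mm above the table; its top face lies 36 mm above the table. One blind round hole, see bed_hole0.
- bed_hole0 (a point): Centre of the mouth of the stop hole, in the bed's top face at jig x = +45, y = +85 mm. Hole 19 mm in diameter, 28 mm deep.
- fence: Aluminium fence, 18 x 260 mm (jig x, y), standing 25 mm above the bed's top, at the bed's +x side. Origin: centre of its underside, at jig x = +79, y = 0 mm; its face towards the bed is the plane jig x = +70 mm.
- plinth: The workpiece: small display base, loose, 0.24 to 0.39 kg: black box with dark stone top, 60 (x) x 100 (y) x 32 mm high. In the middle of its top, and part of it, a square grey boulder 32 x 32 mm, 30 mm tall, to grip or push. Origin: centre of underside. Starts flat on the bed, y within 0.3 rad of the jig's y, clear of fence and hole. Slides easily on bed and fence (friction 0.24 to 0.36).
- seat (a point): Fixed point on the bed's top, at jig x = +40, y = +27, z = +36 mm: where the workpiece's origin lies when its long side touches the fence and its +y end touches the upright pin. Not marked on the bed.
- pin_block: Wooden storage block 60 x 60 x 36 mm, fixed to the table to the left or right of the jig. Origin: centre of the underside. In the middle of its top a hole 19 mm in diameter, 28 mm deep.
- stop_pin: Steel stop pin, loose, round, 16 mm in diameter, 75 mm long, 0.11 kg, its foot tapering to 10 mm over the last 4 mm. Starts upright in the storage block, 47 mm of it standing out. Origin: centre of its foot, z up along the pin.
- stop_pin_foot (a point): Centre of the lower end of the stop pin (same point as its origin). In the jig's hole at the bottom it lies 8 mm above the table.
- paint_cup: Bystander: white open paint cup, 68 mm across, 75 mm high, with a stirring stick leaning in it to 130 mm high, loose. Stands on the other side of the jig from the storage block. Origin: centre of the underside.
- brush: Bystander: brush, 170 mm long, lying flat on the left, its handle towards the robot, loose. Origin: in the underside of the brush near its middle.
- finished_base: Bystander: larger finished display base black with stone top, 140 x 140 x 50 mm, loose, at the right. Origin: centre of the underside.

How it is judged:
By the outcome, as a careful person would: the job done as asked, in the order asked, and still so for the second after the job is handed in, while the arm keeps its last pose, push and grip.
It also fails if it takes over 64 s, if anything falls off the work surface, if the arm or the gripper's body presses on something with over 40 N, if the wrist force passes 120 N, or if a joint passes its speed limit or range.

## Working session

There is one attempt and no reset: what is moved stays moved. The work goes in short steps, Python scripts to look and compute and a tool call to move; the robot and the scene stay as the last step left them, time stands still between calls to the robot, and variables do not carry over. Pictures are saved under pics/ and viewed, about 8 in all and at most 12, crops included, and the job is handed in when it is done.

Besides the shell and the picture viewer there is one more tool, called by a JSON object that holds its "fn" and its "kwargs", one argument or row to a line. play_rows: Moves the arm, as the interface text tells. Its arguments: {"type":"object","properties":{"steps":{"type":"array","items":{"type":"array","items":{"type":"number"}}},"hand":{"type":"number"},"newtons":{"type":"number"}},"required":["steps"]}

```bash
mkdir -p pics; ls
python3 - <<'E'
from station import *
import cv2,numpy as np
for n in("top","side"):
    s=snapshot(n);cv2.imwrite(f"pics/{n}0.png",s["img"]);print(n,s["vfov"],s["cx"],s["cy"],np.round(s["R"],3).tolist(),np.round(s["t"],3))
o=observe();print({k:np.round(v,3).tolist() for k,v in o.items()})
E
```

```text
pics
top 54.605269903945704 322.2009150742933 201.3078068984618 [[0.004, -1.0, -0.027], [-0.992, -0.001, -0.122], [0.122, 0.027, -0.992]] [-0.002  0.548  1.013]
side 54.04269582699445 320.67555699366443 197.26631813591655 [[0.999, -0.033, 0.015], [-0.003, -0.493, -0.87], [0.036, 0.869, -0.493]] [-0.567  0.028  1.323]
{'t': 0.1, 'joints': [1.244, 0.435, 0.025, 1.574, -0.012, 1.134, -0.075], 'joint_vel': [0.0, -0.002, 0.001, -0.003, 0.001, -0.0, 0.001], 'joint_torque': [0.003, -66.913, 0.988, -31.515, -0.06, 0.037, 0.0], 'eef_pos': [0.139, -0.609, 0.226], 'orientation': [[0.222, -0.0, 0.975], [-0.975, 0.001, 0.222], [-0.001, -1.0, -0.0]], 'wrist_force': [-0.478, 0.716, -0.256], 'torque': [0.05, -0.06, -0.024], 'finger_gap': 1.0}
```

View pics/top0.png

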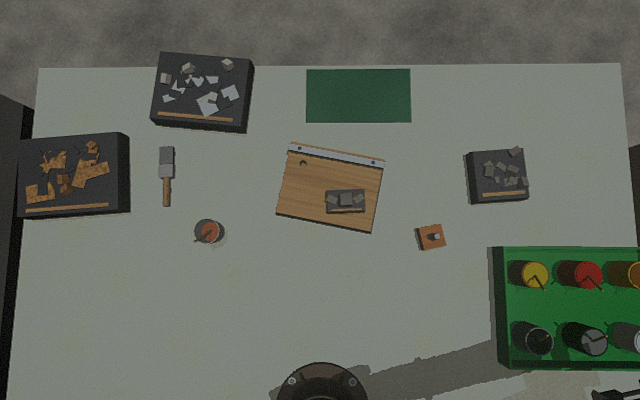

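View pics/side0.png

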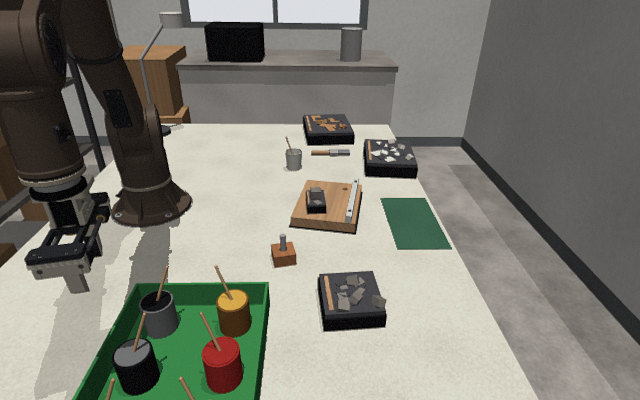

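The top view has world +x up and +y left. The jig is at about (330,187) with its hole near (303,163), the plinth at (347,201), the pin block at (430,237) and the cup at (209,231). The side view shows the pin standing at about (283,243).

```bash
cat > h.py <<'E'
from station import *
import cv2,numpy as np
def f(s): return s["img"].shape[0]/2/np.tan(np.radians(s["vfov"])/2)
def ray(s,uv):
    R=np.array(s["R"]);t=np.array(s["t"]);d=R.T@np.array([(uv[0]-s["cx"])/f(s),(uv[1]-s["cy"])/f(s),1]);return -R.T@t,d
def onz(s,uv,z):
    c,d=ray(s,uv);return c+d*(z-c[2])/d[2]
def proj(s,X):
    p=np.array(s["R"])@np.array(X)+np.array(s["t"]);return f(s)*p[:2]/p[2]+[s["cx"],s["cy"]]
def tri(s1,u1,s2,u2):
    A=[];b=[]
    for s,u in((s1,u1),(s2,u2)):
        c,d=ray(s,u);d/=np.linalg.norm(d);P=np.eye(3)-np.outer(d,d);A.append(P);b.append(P@c)
    return np.linalg.lstsq(np.vstack(A),np.hstack(b),rcond=None)[0]
def crop(s,x0,x1,y0,y1,k): return cv2.resize(s["img"][y0:y1,x0:x1],None,fx=k,fy=k,interpolation=cv2.INTER_CUBIC)
E
python3 - <<'E'
from h import *
t=snapshot("top");s=snapshot("side")
a=crop(t,265,455,135,260,4);b=crop(s,265,385,165,275,5)
cv2.imwrite("pics/c1.png",a);cv2.imwrite("pics/c2.png",b)
E
```

```text
(no output)
```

View pics/c1.png

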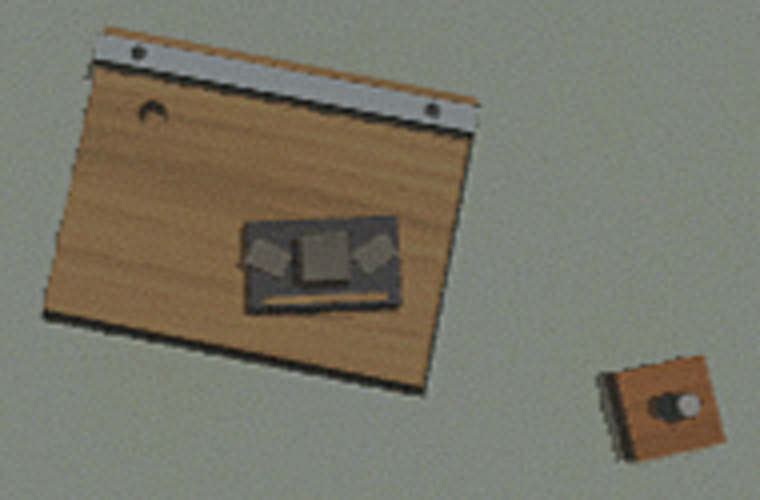

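View pics/c2.png

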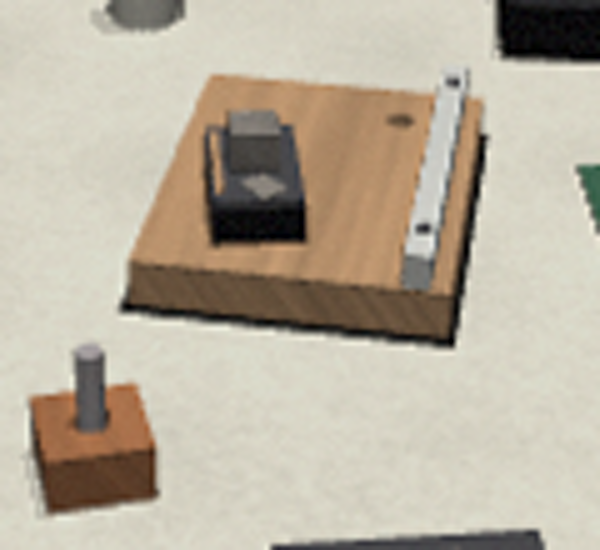

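```bash
cat > m.py <<'E'
from h import *
t=snapshot("top");s=snapshot("side")
T=lambda x,y:((x+.5)/4-.5+265,(y+.5)/4-.5+135)
S=lambda x,y:((x+.5)/5-.5+265,(y+.5)/5-.5+165)
r=lambda v:np.round(np.array(v)*1000,1)
# bed top: HSV brown mask hull
hsv=cv2.cvtColor(t["img"],cv2.COLOR_BGR2HSV)
m=cv2.inRange(hsv,(5,70,60),(25,255,255));m[:,:265]=0;m[:,455:]=0;m[:135]=0;m[260:]=0
for c in cv2.findContours(cv2.morphologyEx(m,cv2.MORPH_CLOSE,np.ones((3,3))),0,2)[0]:
    if cv2.contourArea(c)>200:
        b=cv2.boxPoints(cv2.minAreaRect(c));print("brown",cv2.contourArea(c),b.round(1).tolist(),[r(onz(t,p,.036))[:2].tolist() for p in b])
print("bed near corners",r(onz(t,T(45,312),.036)),r(onz(t,T(425,387),.036)))
print("fence top front corners",r(onz(t,T(94,63),.061)),r(onz(t,T(474,132),.061)))
print("fence back",r(onz(t,T(97,32),.061)),r(onz(t,T(479,104),.061)))
print("hole top/side",r(onz(t,T(153,113),.036)),r(onz(s,S(400,121),.036)))
print("pin top",r(onz(t,T(689,405),.083)),r(onz(s,S(89,351),.083)),r(tri(t,T(689,405),s,S(89,351))))
print("block top",[r(onz(t,T(*p),.036)) for p in((612,374),(705,356),(725,440),(632,461))])
print("block side",[r(onz(s,S(*p),.036)) for p in((30,398),(135,384),(155,446),(47,463))])
P=[(243,224),(397,216),(400,303),(246,313)]
print("plinth top",[r(onz(t,T(*p),.068)) for p in P])
B=[(303,235),(349,232),(351,281),(304,283)]
print("boulder top",[r(onz(t,T(*p),.098)) for p in B])
print("boulder side",[r(onz(s,S(*p),.098)) for p in((233,112),(275,110),(283,136),(230,138))])
E
python3 m.py
```

```text
brown 490.5 [[417.8999938964844, 227.8000030517578], [440.29998779296875, 222.1999969482422], [446.0, 245.0], [423.6000061035156, 250.60000610351562]] [[476.7, -254.9], [491.7, -314.3], [431.5, -327.2], [416.6, -268.3]]
brown 5890.0 [[275.0, 212.1999969482422], [287.29998779296875, 150.3000030517578], [382.5, 169.3000030517578], [370.20001220703125, 231.1999969482422]] [[517.6, 127.0], [688.5, 96.2], [634.9, -163.6], [467.1, -128.2]]
bed near corners [516.4 124.5  36. ] [ 466.8 -130.2   36. ]
fence top front corners [681.7  91.1  61. ] [ 634.2 -161.9   61. ]
fence back [703.   89.4  61. ] [ 653.1 -165.5   61. ]
hole top/side [653.1  53.1  36. ] [652.7  50.1  36. ]
pin top [ 453.8 -291.6   83. ] [ 455.2 -294.    83. ] [ 454.4 -292.    81.5]
block top [array([ 475.8, -254. ,   36. ]), array([ 487.9, -315.7,   36. ]), array([ 432.5, -326.9,   36. ]), array([ 418.5, -265.7,   36. ])]
block side [array([ 419.9, -271.6,   36. ]), array([ 477.5, -259.2,   36. ]), array([ 489.9, -315.5,   36. ]), array([ 433.4, -329.2,   36. ])]
plinth top [array([571.6,  -9.3,  68. ]), array([ 576.9, -110. ,   68. ]), array([ 519.7, -111.4,   68. ]), array([513. , -11.4,  68. ])]
boulder top [array([560., -48.,  98.]), array([561.9, -77.1,  98. ]), array([530.6, -78.2,  98. ]), array([529.3, -48.5,  98. ])]
boulder side [array([534.5, -52.3,  98. ]), array([561.3, -49.7,  98. ]), array([565.3, -84.2,  98. ]), array([532.2, -86.7,  98. ])]
```

```bash
cat >> h.py <<'E'
def go(X,ang,o=None):
    """tool shift (m) and spin (deg) to bring TCP to X with tool x at world heading ang (deg)"""
    o=o or observe();R=np.array(o["orientation"]);p=np.array(o["eef_pos"])
    a=np.degrees(np.arctan2(R[1,0],R[0,0]));sp=-((ang-a+180)%360-180)
    return np.round(R.T@(np.array(X)-p),4).tolist(),round(sp,2)
def st():
    o=observe();R=np.array(o["orientation"])
    print(round(o["t"],2),"p",np.round(o["eef_pos"],4),"F",np.round(o["wrist_force"],1),"M",np.round(o["torque"],2),"gap",round(o["finger_gap"]*92,1),"head",np.degrees(np.arctan2(R[1,0],R[0,0])).round(2),"down",np.round(R[:,1],3))
E
python3 -c "
from h import *
st();print(go([.4545,-.2925,.19],-100.8))"
```

```text
0.3 p [ 0.1386 -0.6093  0.2265] F [ 1.2  0.1 -0.5] M [ 0.03 -0.    0.03] gap 92.2 head -77.18 down [-0.  0. -1.]
([-0.2388, 0.0366, 0.3783], np.float64(23.62))
```

{"fn": "play_rows", "kwargs": {
  "steps": [
    [0,-0.06,0,0],
    [-0.03,-0.08,0.05,0],
    [-0.06,-0.08,0.1,4],
    [-0.09,-0.08,0.15,8],
    [-0.12,-0.08,0.2,12],
    [-0.15,-0.08,0.25,16],
    [-0.18,-0.08,0.3,20],
    [-0.21,-0.08,0.34,23.6],
    [-0.238,-0.06,0.378,23.6],
    [-0.238,-0.02,0.378,23.6],
    [-0.238,0.036,0.378,23.6],
    [-0.238,0.036,0.378,23.6]
  ],
  "hand": 1,
  "newtons": 30
}}

```text
t: 1.8
eef_pos: [0.4518, -0.2919, 0.1874]
orientation: [[-0.187, -0.007, 0.982], [-0.982, 0.004, -0.187], [-0.003, -1.0, -0.008]]
wrist_force: [0.5, 0.7, 1.1]
finger_gap: 1.0
```

Run:
```python
from h import *
st();X=[.4545,-.2925,.10];print(go(X,-100.8))
t=snapshot("top");s=snapshot("side")
e=np.array(observe()["eef_pos"])
print(proj(t,e),proj(s,e))
a=crop(t,390,490,190,270,4);b=crop(s,240,340,190,290,4)
cv2.imwrite("pics/c3.png",np.hstack([a,cv2.resize(b,(320,320))]))
```

```text
1.8 p [ 0.4518 -0.2919  0.1874] F [0.5 0.7 1.1] M [-0.01  0.01 -0.01] gap 92.0 head -100.77 down [-0.007  0.004 -1.   ]
([0.0003, 0.0874, 0.0034], np.float64(0.03))
[450.69918712 233.77485217] [280.8481071  199.22737517]
```

View pics/c3.png

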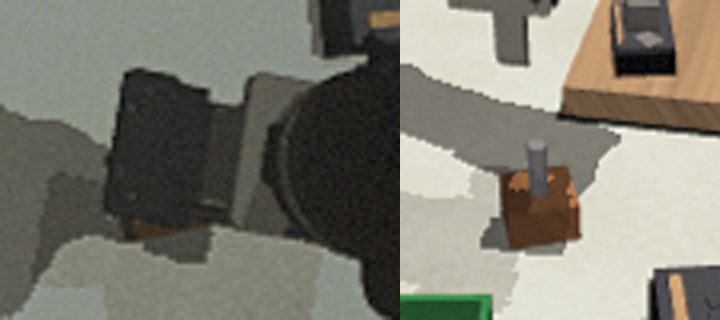

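The arm hides the block in the top view (left half). In the side view the pin is at crop (538,165), just below the fingers. I'll descend over it and grip.

{"fn": "play_rows", "kwargs": {
  "steps": [
    [0,0.04,0.003,0],
    [0,0.08,0.003,0],
    [0,0.11,0.003,0],
    [0,0.13,0.003,0],
    [0,0.139,0.003,0],
    [0,0.139,0.003,0]
  ]
}}

```text
t: 2.65
eef_pos: [0.4587, -0.2948, 0.054]
orientation: [[-0.188, 0.002, 0.982], [-0.982, -0.001, -0.188], [0.0, -1.0, 0.002]]
wrist_force: [0.4, 0.9, 0.8]
finger_gap: 0.997
```

{"fn": "play_rows", "kwargs": {
  "steps": [
    [0,0,0,0],
    [0,0,0,0],
    [0,0,0,0],
    [0,0,0,0],
    [0,0,0,0],
    [0,0,0,0]
  ],
  "hand": -1,
  "newtons": 30
}}

```text
t: 3.4
eef_pos: [0.4587, -0.2948, 0.054]
orientation: [[-0.188, 0.002, 0.982], [-0.982, -0.001, -0.188], [0.0, -1.0, 0.002]]
wrist_force: [0.2, -0.6, 0.1]
finger_gap: 0.395
```

```bash
python3 -c "
from h import *
st()"
```

```text
3.4 p [ 0.4587 -0.2948  0.054 ] F [ 0.2 -0.6  0.1] M [ 0.03 -0.   -0.01] gap 36.3 head -100.81 down [ 0.002 -0.001 -1.   ]
```

{"fn": "play_rows", "kwargs": {
  "steps": [
    [0,0.006,-0.0035,0],
    [0,0.006,-0.0035,0],
    [0,0.006,-0.0035,0],
    [0,0.006,-0.0035,0],
    [0,0.006,-0.0035,0],
    [0,0.006,-0.0035,0]
  ]
}}

```text
t: 4.15
eef_pos: [0.455, -0.2936, 0.0478]
orientation: [[-0.187, 0.001, 0.982], [-0.982, 0.0, -0.187], [-0.0, -1.0, 0.001]]
wrist_force: [-1.0, 4.0, -3.0]
finger_gap: 0.161
```

```bash
python3 -c "
from h import *
st()"
```

```text
4.15 p [ 0.455  -0.2936  0.0478] F [-1.  4. -3.] M [1.03 0.22 0.01] gap 14.8 head -100.79 down [ 0.001  0.    -1.   ]
```

{"fn": "play_rows", "kwargs": {
  "steps": [
    [0,-0.01,0,0],
    [0,-0.03,0,0],
    [0,-0.06,0,0],
    [0,-0.09,0,0],
    [0,-0.12,0,0],
    [0,-0.125,0,0]
  ]
}}

```text
t: 4.9
eef_pos: [0.4564, -0.2951, 0.1758]
orientation: [[-0.188, 0.006, 0.982], [-0.982, -0.003, -0.188], [0.002, -1.0, 0.006]]
wrist_force: [0.5, -0.7, -1.3]
finger_gap: 0.171
```

```bash
python3 -c "
from h import *
st();print(go([.651,.052,.165],-100.8))
t=snapshot('top');s=snapshot('side')
a=crop(t,380,500,170,270,3);b=crop(s,220,360,150,250,4)
cv2.imwrite('pics/c4.png',b)
"
```

```text
4.9 p [ 0.4564 -0.2951  0.1758] F [ 0.5 -0.7 -1.3] M [ 0.02  0.05 -0.02] gap 15.7 head -100.84 down [ 0.006 -0.003 -1.   ]
([-0.3775, 0.0109, 0.1258], np.float64(-0.04))
```

View pics/c4.png

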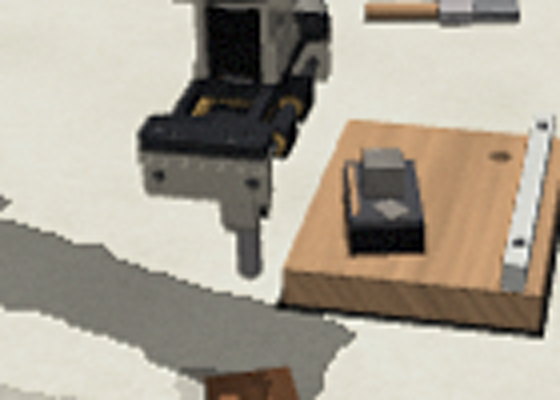

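The pin is held upright between the fingers, its foot near crop pixel (250,272). I'll move it above the hole.

{"fn": "play_rows", "kwargs": {
  "steps": [
    [-0.05,0,0.016,0],
    [-0.1,0,0.032,0],
    [-0.15,0,0.05,0],
    [-0.2,0,0.066,0],
    [-0.25,0,0.083,0],
    [-0.3,0,0.1,0],
    [-0.345,0,0.115,0],
    [-0.372,0,0.124,0],
    [-0.377,0,0.126,0],
    [-0.377,0.02,0.126,0],
    [-0.377,0.04,0.126,0],
    [-0.377,0.045,0.126,0]
  ]
}}

```text
t: 6.5
eef_pos: [0.6484, 0.0505, 0.1265]
orientation: [[-0.189, -0.001, 0.982], [-0.982, -0.003, -0.189], [0.003, -1.0, -0.001]]
wrist_force: [-0.9, -1.2, -0.6]
finger_gap: 0.171
```

```bash
python3 -c "
from h import *
st();print(go([.651,.052,.09],-100.8))
s=snapshot('side');e=np.array(observe()['eef_pos'])
f_=proj(s,e-[0,0,.04]);print('foot pred px',f_,'hole pred',proj(s,[.651,.052,.036]))
b=crop(s,310,390,150,220,8)
cv2.imwrite('pics/c5.png',b)
"
```

```text
6.5 p [0.6484 0.0505 0.1265] F [-0.9 -1.2 -0.6] M [ 0.03  0.05 -0.07] gap 15.7 head -100.9 down [-0.001 -0.003 -1.   ]
([-0.002, 0.0365, 0.0023], np.float64(-0.1))
foot pred px [344.08854163 175.67606664] hole pred [344.06445068 188.54832625]
```

View pics/c5.png

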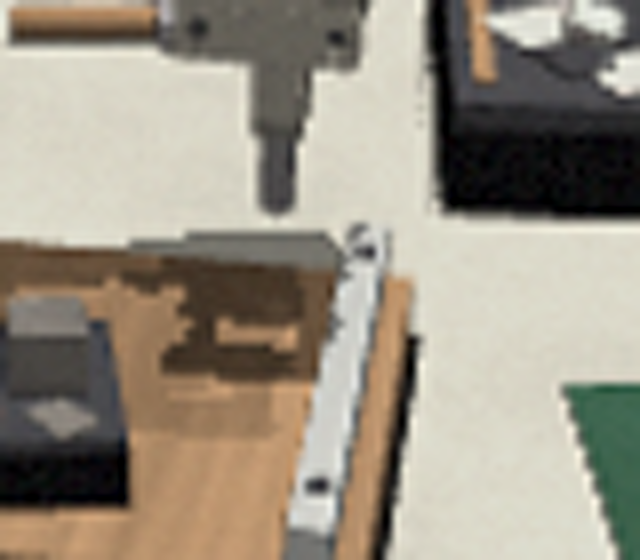

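The pin foot is at crop (277,210), about 344.6,176 in the full image, as predicted. The hole is now hidden by the gripper's shadow, so I'll use the earlier estimate of about (0.652, 0.051).

{"fn": "play_rows", "kwargs": {
  "steps": [
    [-0.001,0.015,0.0035,0],
    [-0.001,0.03,0.0035,0],
    [-0.001,0.039,0.0035,0],
    [-0.001,0.039,0.0035,0],
    [-0.001,0.039,0.0035,0]
  ]
}}

```text
t: 7.18
eef_pos: [0.6526, 0.0512, 0.0882]
orientation: [[-0.189, 0.0, 0.982], [-0.982, -0.002, -0.189], [0.002, -1.0, 0.001]]
wrist_force: [0.2, -0.7, -0.7]
finger_gap: 0.172
```

```bash
python3 -c "
from h import *
st();print(go([.652,.051,.07],-100.8))
"
```

```text
7.17 p [0.6526 0.0512 0.0882] F [ 0.2 -0.7 -0.7] M [ 0.03 -0.01  0.  ] gap 15.8 head -100.89 down [ 0.    -0.002 -1.   ]
([0.0003, 0.0182, -0.0006], np.float64(-0.09))
```

{"fn": "play_rows", "kwargs": {
  "steps": [
    [0,0.004,0,0],
    [0,0.008,0,0],
    [0,0.012,0,0],
    [0,0.015,0,0],
    [0,0.018,0,0],
    [0,0.018,0,0]
  ]
}}

```text
t: 7.92
eef_pos: [0.6527, 0.0518, 0.07]
orientation: [[-0.188, 0.0, 0.982], [-0.982, -0.001, -0.188], [0.001, -1.0, 0.001]]
wrist_force: [0.5, 2.0, -1.7]
finger_gap: 0.174
```

```bash
python3 -c "
from h import *
st()
"
```

```text
7.92 p [0.6527 0.0518 0.07  ] F [ 0.5  2.  -1.7] M [ 0.58 -0.14 -0.04] gap 16.0 head -100.86 down [ 0.    -0.001 -1.   ]
```

{"fn": "play_rows", "kwargs": {
  "steps": [
    [-0.0006,0.004,0,0],
    [-0.0006,0.008,0,0],
    [-0.0006,0.012,0,0],
    [-0.0006,0.016,0,0],
    [-0.0006,0.019,0,0],
    [-0.0006,0.021,0,0],
    [-0.0006,0.022,0,0],
    [-0.0006,0.022,0,0]
  ]
}}

```text
t: 8.93
eef_pos: [0.6528, 0.0523, 0.048]
orientation: [[-0.188, 0.0, 0.982], [-0.982, -0.002, -0.188], [0.001, -1.0, 0.001]]
wrist_force: [0.0, 0.8, -1.4]
finger_gap: 0.17
```

```bash
python3 -c "
from h import *
st()
"
```

```text
8.93 p [0.6528 0.0523 0.048 ] F [ 0.   0.8 -1.4] M [ 0.13  0.02 -0.01] gap 15.7 head -100.86 down [ 0.    -0.002 -1.   ]
```

{"fn": "play_rows", "kwargs": {
  "steps": [
    [0,0.0005,0,0],
    [0,0.001,0,0],
    [0,0.0015,0,0],
    [0,0.002,0,0],
    [0,0.002,0,0]
  ]
}}

```text
t: 9.55
eef_pos: [0.6532, 0.0525, 0.0471]
orientation: [[-0.188, 0.001, 0.982], [-0.982, -0.001, -0.188], [0.001, -1.0, 0.002]]
wrist_force: [-2.3, -0.1, 7.9]
finger_gap: 0.165
```

```bash
python3 -c "
from h import *
st()
"
```

```text
9.55 p [0.6532 0.0525 0.0471] F [-2.3 -0.1  7.9] M [0.05 0.58 0.02] gap 15.2 head -100.86 down [ 0.001 -0.001 -1.   ]
```

{"fn": "play_rows", "kwargs": {
  "steps": [
    [0,0,0,0],
    [0,0,0,0],
    [0,0,0,0],
    [0,0,0,0],
    [0,0,0,0],
    [0,0,0,0]
  ],
  "hand": 1
}}

```text
t: 10.3
eef_pos: [0.6532, 0.0525, 0.047]
orientation: [[-0.188, 0.001, 0.982], [-0.982, -0.001, -0.188], [0.001, -1.0, 0.002]]
wrist_force: [-0.5, 1.2, 0.5]
finger_gap: 0.767
```

{"fn": "play_rows", "kwargs": {
  "steps": [
    [0,-0.03,0,0],
    [0,-0.07,0,0],
    [0,-0.11,0,0],
    [0.04,-0.14,-0.03,0],
    [0.08,-0.14,-0.06,0],
    [0.12,-0.14,-0.09,0],
    [0.16,-0.14,-0.14,0],
    [0.19,-0.16,-0.2,0],
    [0.19,-0.16,-0.25,0],
    [0.19,-0.16,-0.25,0]
  ]
}}

```text
t: 11.55
eef_pos: [0.3676, -0.0869, 0.2069]
orientation: [[-0.19, -0.0, 0.982], [-0.982, -0.002, -0.19], [0.002, -1.0, 0.0]]
wrist_force: [1.1, -0.9, -0.2]
finger_gap: 1.001
```

```bash
python3 -c "
from h import *
st()
t=snapshot('top');s=snapshot('side')
cv2.imwrite('pics/c6.png',np.hstack([crop(t,270,400,130,240,3),crop(s,280,380,150,260,3)]))
"
```

```text
11.55 p [ 0.3676 -0.0869  0.2069] F [ 1.1 -0.9 -0.2] M [ 0.04 -0.08  0.04] gap 92.1 head -100.94 down [-0.    -0.002 -1.   ]
```

View pics/c6.png

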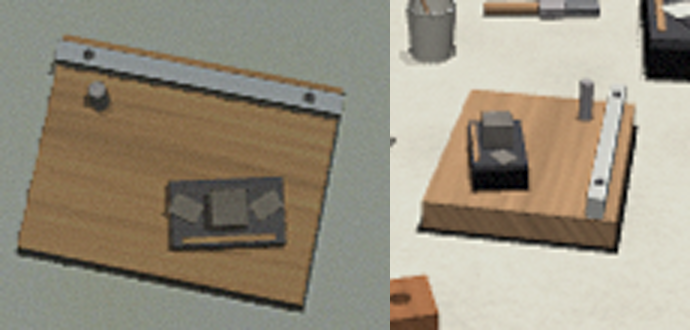

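The pin stands upright in the jig hole at crop (97,90), and the storage block is empty. The plinth has not moved. Next I grip the boulder with the jaws across, along the plinth's x.

```bash
python3 -c "
from h import *
st();print(np.round(observe()['joints'],2))
t=snapshot('top');s=snapshot('side')
print('pin top',tri(t,(98.5/3-.5+270,87.5/3-.5+130),s,(197.5/3-.5+280,82.5/3-.5+150)).round(4))
print(go([.546,-.063,.14],-176.6),go([.546,-.063,.14],3.4))
"
```

```text
11.65 p [ 0.372  -0.0869  0.2074] F [0.8 0.4 0.1] M [ 0.01 -0.05 -0.01] gap 91.8 head -100.87 down [ 0.003 -0.002 -1.   ]
[ 0.3   0.07 -0.22  2.13  0.02  0.94 -1.69]
pin top [0.6536 0.051  0.0818]
([-0.0559, 0.0675, 0.1653], np.float64(75.76)) ([-0.0559, 0.0675, 0.1653], np.float64(-104.24))
```

{"fn": "play_rows", "kwargs": {
  "steps": [
    [-0.005,0,0.015,-10],
    [-0.01,0,0.03,-20],
    [-0.015,0,0.045,-30],
    [-0.02,0,0.06,-40],
    [-0.03,0,0.08,-50],
    [-0.035,0,0.1,-60],
    [-0.04,0,0.12,-70],
    [-0.045,0.02,0.14,-80],
    [-0.05,0.03,0.155,-90],
    [-0.056,0.04,0.165,-100],
    [-0.056,0.05,0.165,-104.2],
    [-0.056,0.06,0.165,-104.2]
  ]
}}

```text
t: 13.25
eef_pos: [0.5466, -0.0625, 0.1463]
orientation: [[0.998, 0.002, -0.058], [0.058, -0.0, 0.998], [0.002, -1.0, -0.0]]
wrist_force: [0.3, -0.9, -0.1]
finger_gap: 1.002
```

```bash
python3 -c "
from h import *
st();print(np.round(observe()['joints'],2))
print(go([.546,-.063,.072],3.4))
"
```

```text
13.25 p [ 0.5466 -0.0625  0.1463] F [ 0.3 -0.9 -0.1] M [-0.08 -0.15  0.02] gap 92.1 head 3.34 down [ 0.002 -0.    -1.   ]
[ 0.36  0.44 -0.46  1.83  0.24  0.93 -0.15]
([-0.0007, 0.0743, -0.0004], np.float64(-0.06))
```

{"fn": "play_rows", "kwargs": {
  "steps": [
    [0,0.02,0,0],
    [0,0.04,0,0],
    [0,0.055,0,0],
    [0,0.065,0,0],
    [0,0.072,0,0],
    [0,0.074,0,0],
    [0,0.074,0,0]
  ],
  "hand": -0.1,
  "newtons": 40
}}

```text
t: 14.12
eef_pos: [0.547, -0.0625, 0.0726]
orientation: [[0.998, 0.003, -0.058], [0.058, -0.0, 0.998], [0.003, -1.0, -0.0]]
wrist_force: [0.1, -0.7, 0.3]
finger_gap: 0.454
```

{"fn": "play_rows", "kwargs": {
  "steps": [
    [0,0,0,0],
    [0,0,0,0],
    [0,0,0,0],
    [0,0,0,0],
    [0,0,0,0],
    [0,0,0,0]
  ],
  "hand": -1,
  "newtons": 40
}}

```text
t: 14.88
eef_pos: [0.5473, -0.0626, 0.0731]
orientation: [[0.998, 0.003, -0.058], [0.058, -0.0, 0.998], [0.003, -1.0, -0.001]]
wrist_force: [-1.2, 0.4, 5.4]
finger_gap: 0.349
```

```bash
python3 -c "
from h import *
st()
c,s_=np.cos(-.188),np.sin(-.188);J=np.array([.5905,-.022])
print('seat',J+[40*c*.001-27*s_*.001,40*s_*.001+27*c*.001])
"
```

```text
14.88 p [ 0.5473 -0.0626  0.0731] F [-1.2  0.4  5.4] M [-0.06  0.09 -0.01] gap 32.1 head 3.33 down [ 0.003 -0.    -1.   ]
seat [ 0.63484135 -0.00295152]
```

{"fn": "play_rows", "kwargs": {
  "steps": [
    [0,-0.004,0,0],
    [0.01,-0.004,0.006,2],
    [0.025,-0.004,0.015,5],
    [0.04,-0.004,0.024,8],
    [0.055,-0.004,0.033,11],
    [0.07,-0.004,0.042,14.1],
    [0.08,-0.004,0.049,14.1],
    [0.0827,-0.004,0.05,14.1],
    [0.0827,-0.004,0.05,14.1]
  ]
}}

```text
t: 16.0
eef_pos: [0.6265, -0.0083, 0.077]
orientation: [[0.982, 0.003, 0.186], [-0.186, -0.001, 0.982], [0.003, -1.0, -0.0]]
wrist_force: [0.5, -0.2, -2.7]
finger_gap: 0.344
```

```bash
python3 -c "
from h import *
st();t=snapshot('top');s=snapshot('side')
cv2.imwrite('pics/c7.png',np.hstack([crop(t,280,390,130,230,4),crop(s,300,370,155,235,5)]))
"
```

```text
16.0 p [ 0.6265 -0.0083  0.077 ] F [ 0.5 -0.2 -2.7] M [-0.04 -0.07  0.04] gap 31.7 head -10.74 down [ 0.003 -0.001 -1.   ]
```

View pics/c7.png

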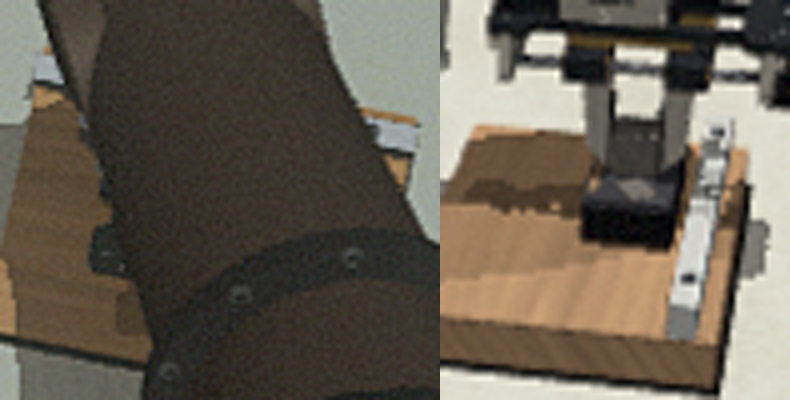

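In the side half the gripped plinth, near crop (630,210), is square to the fence with about an 8 mm gap. The arm hides it in the top half. I'll lower it, then slide it to the fence.

{"fn": "play_rows", "kwargs": {
  "steps": [
    [0,0.002,0,0],
    [0,0.004,0,0],
    [0,0.0045,0,0],
    [0.002,0.0045,0,0],
    [0.004,0.0045,0,0],
    [0.006,0.0045,0,0],
    [0.007,0.0045,0,0],
    [0.008,0.0045,0,0],
    [0.008,0.0045,0,0]
  ]
}}

```text
t: 17.23
eef_pos: [0.6348, -0.0097, 0.0731]
orientation: [[0.982, 0.003, 0.187], [-0.187, -0.001, 0.982], [0.004, -1.0, 0.0]]
wrist_force: [-2.0, 0.1, 5.7]
finger_gap: 0.348
```

```bash
cat >> h.py <<'E'
def jf():
    st();F=np.array(observe()["wrist_force"]);c,s=np.cos(-.188),np.sin(-.188);print("jig F x,y,z",round(F[0]*c+F[1]*s,1),round(-F[0]*s+F[1]*c,1),round(F[2],1))
E
python3 -c "
from h import *
jf()"
```

```text
17.23 p [ 0.6348 -0.0097  0.0731] F [-2.   0.1  5.7] M [0.02 0.46 0.01] gap 32.0 head -10.77 down [ 0.003 -0.001 -1.   ]
jig F x,y,z -2.0 -0.3 5.7
```

{"fn": "play_rows", "kwargs": {
  "steps": [
    [0.0007,0,0,0],
    [0.0014,0,0,0],
    [0.002,0,0,0],
    [0.002,0,0,0]
  ]
}}

```text
t: 17.73
eef_pos: [0.635, -0.0098, 0.0731]
orientation: [[0.982, 0.0, 0.187], [-0.187, -0.001, 0.982], [0.0, -1.0, -0.001]]
wrist_force: [-9.9, 1.1, 9.6]
finger_gap: 0.348
```

```bash
python3 -c "
from h import *
jf()"
```

```text
17.73 p [ 0.635  -0.0098  0.0731] F [-9.9  1.1  9.6] M [ 0.08  1.88 -0.19] gap 32.0 head -10.76 down [ 0.    -0.001 -1.   ]
jig F x,y,z -9.9 -0.8 9.6
```

{"fn": "play_rows", "kwargs": {
  "steps": [
    [0.0003,0.0003,0.001,0],
    [0.0003,0.0003,0.002,0],
    [0.0003,0.0003,0.003,0],
    [0.0003,0.0003,0.004,0],
    [0.0003,0.0003,0.005,0],
    [0.0003,0.0003,0.006,0],
    [0.0003,0.0003,0.007,0],
    [0.0003,0.0003,0.007,0]
  ]
}}

```text
t: 18.73
eef_pos: [0.6362, -0.004, 0.0731]
orientation: [[0.982, -0.001, 0.188], [-0.188, -0.002, 0.982], [-0.0, -1.0, -0.002]]
wrist_force: [-6.4, -2.4, 8.6]
finger_gap: 0.342
```

```bash
python3 -c "
from h import *
jf()"
```

```text
18.73 p [ 0.6362 -0.004   0.0731] F [-6.4 -2.4  8.6] M [-0.56  1.07 -0.07] gap 31.5 head -10.81 down [-0.001 -0.002 -1.   ]
jig F x,y,z -5.9 -3.6 8.6
```

{"fn": "play_rows", "kwargs": {
  "steps": [
    [0.0003,0.0003,0.0005,0],
    [0.0003,0.0003,0.001,0],
    [0.0003,0.0003,0.0015,0],
    [0.0003,0.0003,0.002,0],
    [0.0003,0.0003,0.002,0]
  ]
}}

```text
t: 19.35
eef_pos: [0.6363, -0.0033, 0.0732]
orientation: [[0.982, -0.002, 0.188], [-0.188, -0.003, 0.982], [-0.001, -1.0, -0.004]]
wrist_force: [-6.0, -3.4, 9.3]
finger_gap: 0.346
```

```bash
python3 -c "
from h import *
jf()"
```

```text
19.35 p [ 0.6363 -0.0033  0.0732] F [-6.  -3.4  9.3] M [-0.61  1.1   0.01] gap 31.8 head -10.86 down [-0.002 -0.003 -1.   ]
jig F x,y,z -5.3 -4.5 9.3
```

{"fn": "play_rows", "kwargs": {
  "steps": [
    [-0.0006,-0.001,0,0],
    [-0.0006,-0.001,0.001,0],
    [-0.0006,-0.001,0.002,0],
    [-0.0006,-0.001,0.003,0],
    [-0.0006,-0.001,0.003,0]
  ]
}}

```text
t: 19.98
eef_pos: [0.6361, -0.0006, 0.0739]
orientation: [[0.982, -0.002, 0.188], [-0.189, -0.004, 0.982], [-0.002, -1.0, -0.004]]
wrist_force: [0.0, -0.7, -3.4]
finger_gap: 0.348
```

```bash
python3 -c "
from h import *
jf();s=snapshot('side');cv2.imwrite('pics/c8.png',crop(s,310,370,160,225,9))"
```

```text
19.98 p [ 6.361e-01 -6.000e-04  7.390e-02] F [ 0.  -0.7 -3.4] M [-0.44  0.03 -0.06] gap 32.0 head -10.87 down [-0.002 -0.004 -1.   ]
jig F x,y,z 0.1 -0.7 -3.4
```

View pics/c8.png

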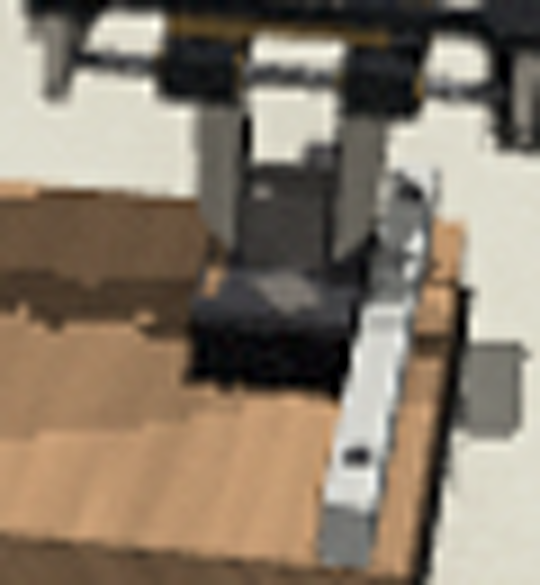

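The plinth is along the fence in the picture and the pin tip shows behind the boulder at crop (320,155). The earlier y force was friction, since the plinth then moved freely, so I'll keep going towards the pin.

{"fn": "play_rows", "kwargs": {
  "steps": [
    [0,0,0.001,0],
    [0,0,0.002,0],
    [0,0,0.003,0],
    [0,0,0.003,0]
  ]
}}

```text
t: 20.52
eef_pos: [0.6364, 0.0001, 0.074]
orientation: [[0.982, -0.003, 0.19], [-0.19, -0.006, 0.982], [-0.002, -1.0, -0.007]]
wrist_force: [-2.1, -7.6, -0.9]
finger_gap: 0.343
```

```bash
python3 -c "
from h import *
jf()"
```

```text
20.52 p [6.364e-01 1.000e-04 7.400e-02] F [-2.1 -7.6 -0.9] M [-1.81  0.42 -0.03] gap 31.6 head -10.96 down [-0.003 -0.006 -1.   ]
jig F x,y,z -0.6 -7.8 -0.9
```

{"fn": "play_rows", "kwargs": {
  "steps": [
    [0,0.001,0.001,0],
    [0.0005,0.0015,0.001,0],
    [0.001,0.002,0.001,0],
    [0.001,0.002,0.001,0]
  ]
}}

```text
t: 21.02
eef_pos: [0.6369, -0.0006, 0.0733]
orientation: [[0.982, -0.004, 0.191], [-0.191, -0.008, 0.982], [-0.002, -1.0, -0.009]]
wrist_force: [-8.6, -8.1, 12.6]
finger_gap: 0.347
```

```bash
python3 -c "
from h import *
jf()"
```

```text
21.02 p [ 6.369e-01 -6.000e-04  7.330e-02] F [-8.6 -8.1 12.6] M [-1.14  1.68  0.22] gap 31.9 head -11.01 down [-0.004 -0.008 -1.   ]
jig F x,y,z -6.9 -9.6 12.6
```

{"fn": "play_rows", "kwargs": {
  "steps": [
    [0,0,0,0],
    [0,0,0,0]
  ]
}}

```text
t: 21.28
eef_pos: [0.6368, -0.0006, 0.0735]
orientation: [[0.982, -0.004, 0.191], [-0.191, -0.009, 0.982], [-0.002, -1.0, -0.009]]
wrist_force: [-2.7, -2.9, 2.6]
finger_gap: 0.345
```

{"fn": "play_rows", "kwargs": {
  "steps": [
    [0,0,0,0],
    [0,0,0,0],
    [0,0,0,0]
  ],
  "hand": -0.1
}}

```text
t: 21.65
eef_pos: [0.6371, -0.0001, 0.0736]
orientation: [[0.982, -0.003, 0.191], [-0.191, -0.008, 0.982], [-0.002, -1.0, -0.009]]
wrist_force: [0.2, -0.4, -1.1]
finger_gap: 0.449
```

```bash
python3 -c "
from h import *
jf();s=snapshot('side');cv2.imwrite('pics/c9.png',crop(s,310,370,160,225,9))"
```

```text
21.65 p [ 6.371e-01 -1.000e-04  7.360e-02] F [ 0.2 -0.4 -1.1] M [-0.01 -0.08 -0.01] gap 41.3 head -10.99 down [-0.003 -0.008 -1.   ]
jig F x,y,z 0.3 -0.3 -1.1
```

View pics/c9.png

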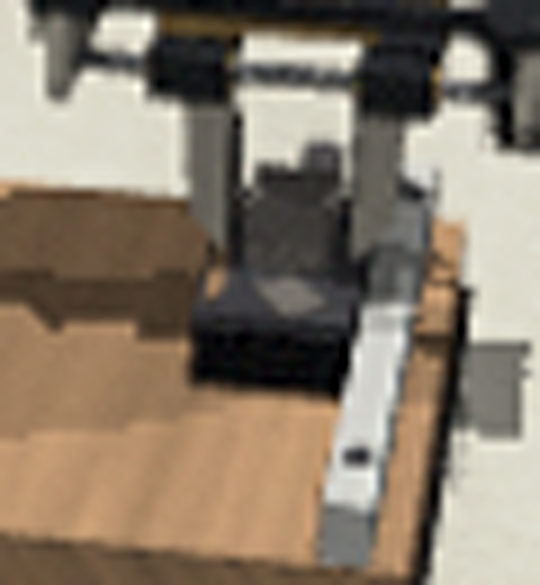

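The released plinth sits flat along the fence with the pin tip behind it at crop (322,150). I'll regrip without preload, then reseat and push.

{"fn": "play_rows", "kwargs": {
  "steps": [
    [0,0,0,0],
    [0,0,0,0],
    [0,0,0,0],
    [0,0,0,0],
    [0,0,0,0]
  ],
  "hand": -1,
  "newtons": 45
}}

```text
t: 22.32
eef_pos: [0.6368, -0.0001, 0.0736]
orientation: [[0.982, -0.004, 0.191], [-0.191, -0.008, 0.982], [-0.002, -1.0, -0.009]]
wrist_force: [-3.0, 0.8, 3.4]
finger_gap: 0.343
```

```bash
python3 -c "
from h import *
jf()"
```

```text
22.32 p [ 6.368e-01 -1.000e-04  7.360e-02] F [-3.   0.8  3.4] M [ 0.19  0.54 -0.02] gap 31.5 head -10.99 down [-0.004 -0.008 -1.   ]
jig F x,y,z -3.1 0.2 3.4
```

{"fn": "play_rows", "kwargs": {
  "steps": [
    [0,-0.0005,0,0],
    [0,-0.0005,0.0008,0],
    [0,-0.0005,0.0015,0],
    [0,-0.0005,0.0015,0]
  ]
}}

```text
t: 22.82
eef_pos: [0.6369, 0.0005, 0.0739]
orientation: [[0.982, -0.004, 0.191], [-0.191, -0.009, 0.982], [-0.003, -1.0, -0.01]]
wrist_force: [-0.7, -3.9, -2.9]
finger_gap: 0.35
```

```bash
python3 -c "
from h import *
jf()"
```

```text
22.82 p [6.369e-01 5.000e-04 7.390e-02] F [-0.7 -3.9 -2.9] M [-0.82  0.13 -0.02] gap 32.2 head -11.02 down [-0.004 -0.009 -1.   ]
jig F x,y,z 0.0 -4.0 -2.9
```

{"fn": "play_rows", "kwargs": {
  "steps": [
    [0.0003,0.0008,0.0004,0],
    [0.0008,0.0015,0.0004,0],
    [0.0014,0.002,0.0004,0],
    [0.0018,0.0022,0.0004,0],
    [0.0018,0.0022,0.0004,0],
    [0.0018,0.0022,0.0004,0]
  ]
}}

```text
t: 23.58
eef_pos: [0.637, 0.0003, 0.0736]
orientation: [[0.981, -0.007, 0.192], [-0.192, -0.01, 0.981], [-0.005, -1.0, -0.011]]
wrist_force: [-15.1, -3.7, 21.8]
finger_gap: 0.344
```

```bash
python3 -c "
from h import *
jf()"
```

```text
23.57 p [6.37e-01 3.00e-04 7.36e-02] F [-15.1  -3.7  21.8] M [-0.69  3.04 -0.15] gap 31.6 head -11.04 down [-0.007 -0.01  -1.   ]
jig F x,y,z -14.1 -6.5 21.8
```

{"fn": "play_rows", "kwargs": {
  "steps": [
    [0.0012,0.0012,0.0002,0],
    [0.0012,0.0012,0.0002,0],
    [0.0012,0.0012,0.0002,0],
    [0.0012,0.0012,0.0002,0]
  ]
}}

```text
t: 24.08
eef_pos: [0.637, 0.0004, 0.0737]
orientation: [[0.981, -0.009, 0.192], [-0.192, -0.011, 0.981], [-0.006, -1.0, -0.012]]
wrist_force: [-10.0, -2.7, 14.4]
finger_gap: 0.346
```

```bash
python3 -c "
from h import *
jf()"
```

```text
24.07 p [6.37e-01 4.00e-04 7.37e-02] F [-10.   -2.7  14.4] M [-0.45  2.11 -0.17] gap 31.9 head -11.05 down [-0.009 -0.011 -1.   ]
jig F x,y,z -9.3 -4.5 14.4
```

The force is now about 17 N, but the tool tilt has built up over several calls. I'll regrip once more so the plinth is unstressed, then apply the push in a single call.

{"fn": "play_rows", "kwargs": {
  "steps": [
    [0,0,0,0],
    [0,0,0,0]
  ]
}}

```text
t: 24.32
eef_pos: [0.637, 0.0003, 0.0738]
orientation: [[0.981, -0.009, 0.192], [-0.192, -0.011, 0.981], [-0.006, -1.0, -0.012]]
wrist_force: [-3.3, -2.4, 2.2]
finger_gap: 0.343
```

{"fn": "play_rows", "kwargs": {
  "steps": [
    [0,0,0,0],
    [0,0,0,0],
    [0,0,0,0]
  ],
  "hand": -0.1
}}

```text
t: 24.7
eef_pos: [0.6374, 0.0007, 0.0739]
orientation: [[0.981, -0.008, 0.191], [-0.192, -0.01, 0.981], [-0.006, -1.0, -0.012]]
wrist_force: [1.0, 0.0, 0.2]
finger_gap: 0.448
```

{"fn": "play_rows", "kwargs": {
  "steps": [
    [0,0,0,0],
    [0,0,0,0],
    [0,0,0,0],
    [0,0,0,0],
    [0,0,0,0]
  ],
  "hand": -1,
  "newtons": 45
}}

```text
t: 25.32
eef_pos: [0.637, 0.001, 0.0739]
orientation: [[0.981, -0.008, 0.191], [-0.191, -0.01, 0.981], [-0.006, -1.0, -0.011]]
wrist_force: [-4.2, 1.5, 4.5]
finger_gap: 0.347
```

```bash
python3 -c "
from h import *
jf()"
```

```text
25.32 p [0.637  0.001  0.0739] F [-4.2  1.5  4.5] M [ 0.29  0.85 -0.13] gap 32.0 head -11.03 down [-0.008 -0.01  -1.   ]
jig F x,y,z -4.4 0.7 4.5
```

{"fn": "play_rows", "kwargs": {
  "steps": [
    [0,0,0,0],
    [0,0,0,0],
    [0,0,0,0],
    [0,0,0,0]
  ],
  "hand": 0
}}

```text
t: 25.82
eef_pos: [0.6372, 0.0009, 0.0739]
orientation: [[0.981, -0.008, 0.191], [-0.191, -0.01, 0.981], [-0.006, -1.0, -0.011]]
wrist_force: [0.4, 0.1, 0.6]
finger_gap: 0.5
```

{"fn": "play_rows", "kwargs": {
  "steps": [
    [0,-0.02,0,0],
    [0,-0.05,0,0],
    [0,-0.07,0,0]
  ]
}}

```text
t: 26.2
eef_pos: [0.6382, 0.0017, 0.1452]
orientation: [[0.981, -0.007, 0.191], [-0.191, -0.01, 0.981], [-0.005, -1.0, -0.011]]
wrist_force: [0.2, -0.6, -0.7]
finger_gap: 0.502
```

```bash
python3 -c "
from h import *
jf()"
```

```text
26.2 p [0.6382 0.0017 0.1452] F [ 0.2 -0.6 -0.7] M [ 0.02 -0.14 -0.02] gap 46.2 head -11.04 down [-0.007 -0.01  -1.   ]
jig F x,y,z 0.3 -0.6 -0.7
```

{"fn": "play_rows", "kwargs": {
  "steps": [
    [-0.03,-0.02,-0.03,0],
    [-0.08,-0.04,-0.08,0]
  ]
}}

```text
t: 26.45
eef_pos: [0.5536, -0.0549, 0.1841]
orientation: [[0.982, -0.005, 0.19], [-0.19, -0.009, 0.982], [-0.003, -1.0, -0.01]]
wrist_force: [0.1, -1.1, 0.5]
finger_gap: 0.499
```

{"fn": "play_rows", "kwargs": {
  "steps": [
    [-0.04,0,-0.04,0],
    [-0.08,0,-0.08,0],
    [-0.09,0,-0.12,0]
  ]
}}

```text
t: 26.82
eef_pos: [0.4399, -0.1564, 0.1859]
orientation: [[0.982, -0.006, 0.189], [-0.189, -0.01, 0.982], [-0.004, -1.0, -0.011]]
wrist_force: [2.0, -0.5, 0.9]
finger_gap: 0.501
```

```bash
python3 -c "
from h import *
jf();s=snapshot('side');t=snapshot('top')
cv2.imwrite('pics/c10.png',np.hstack([crop(t,280,380,130,220,4),crop(s,310,375,155,220,360/65)]))"
```

```text
26.82 p [ 0.4399 -0.1564  0.1859] F [ 2.  -0.5  0.9] M [-0.05 -0.16  0.02] gap 46.0 head -10.92 down [-0.006 -0.01  -1.   ]
jig F x,y,z 2.0 -0.1 0.9
```

View pics/c10.png

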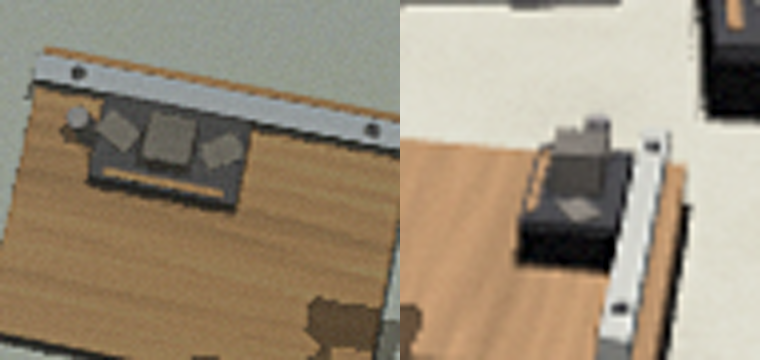

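That was my twelfth picture and it shows the wanted state: the plinth's long side is flat on the fence and its end is at the pin (crop 78,118). A grip would carry the residual 0.6° tool tilt into the plinth. So I'll push with shut fingers in the corner between the plinth's top ledge and the boulder's rear face, where contact leaves the plinth flat.

```bash
python3 -c "
from h import *
print(go([.5953,.0049,.125],-10.8))"
```

```text
([0.1202, 0.0579, 0.1929], np.float64(-0.49))
```

{"fn": "play_rows", "kwargs": {
  "steps": [
    [0.025,0,0.04,0],
    [0.05,0,0.08,0],
    [0.075,0,0.12,0],
    [0.1,0.01,0.16,0],
    [0.115,0.03,0.185,0],
    [0.12,0.05,0.193,0],
    [0.12,0.058,0.193,0],
    [0.12,0.058,0.193,0]
  ],
  "hand": -1,
  "newtons": 60
}}

```text
t: 27.92
eef_pos: [0.5941, 0.0036, 0.1244]
orientation: [[0.98, -0.008, 0.197], [-0.197, -0.013, 0.98], [-0.005, -1.0, -0.014]]
wrist_force: [-0.4, -1.3, 1.1]
finger_gap: 0.003
```

```bash
python3 -c "
from h import *
jf();print(go([.5953,.0049,.072],-10.8))"
```

```text
27.93 p [0.5941 0.0036 0.1244] F [-0.4 -1.3  1.1] M [-0.05 -0.09 -0.05] gap 0.2 head -11.37 down [-0.008 -0.013 -1.   ]
jig F x,y,z -0.1 -1.4 1.1
([0.0012, 0.0523, 0.0023], np.float64(-0.57))
```

{"fn": "play_rows", "kwargs": {
  "steps": [
    [0.001,0.02,0.002,-0.6],
    [0.001,0.035,0.002,-0.6],
    [0.001,0.045,0.002,-0.6],
    [0.001,0.05,0.002,-0.6],
    [0.001,0.052,0.002,-0.6],
    [0.001,0.052,0.002,-0.6]
  ]
}}

```text
t: 28.68
eef_pos: [0.5952, 0.0047, 0.0726]
orientation: [[0.982, -0.008, 0.187], [-0.187, -0.013, 0.982], [-0.005, -1.0, -0.014]]
wrist_force: [0.1, -0.6, -0.2]
finger_gap: 0.004
```

```bash
python3 -c "
from h import *
jf();print(go([.6365-.036*.982,-.003+.036*.188,.072],-10.8))"
```

```text
28.68 p [0.5952 0.0047 0.0726] F [ 0.1 -0.6 -0.2] M [-0.01 -0.08 -0.01] gap 0.3 head -10.77 down [-0.008 -0.013 -1.   ]
jig F x,y,z 0.2 -0.5 -0.2
([0.006, 0.0005, 0.0002], np.float64(0.03))
```

{"fn": "play_rows", "kwargs": {
  "steps": [
    [0.002,0,0,0],
    [0.004,0,0,0],
    [0.006,0,0,0],
    [0.007,0,0,0],
    [0.0075,0,0,0],
    [0.0075,0,0,0]
  ]
}}

```text
t: 29.42
eef_pos: [0.6026, 0.0033, 0.0725]
orientation: [[0.982, -0.008, 0.187], [-0.187, -0.013, 0.982], [-0.005, -1.0, -0.014]]
wrist_force: [0.3, -0.6, 0.0]
finger_gap: 0.003
```

```bash
python3 -c "
from h import *
jf()"
```

```text
29.43 p [0.6026 0.0033 0.0725] F [ 0.3 -0.6  0. ] M [ 0.01 -0.14 -0.01] gap 0.3 head -10.77 down [-0.008 -0.013 -1.   ]
jig F x,y,z 0.4 -0.5 0.0
```

{"fn": "play_rows", "kwargs": {
  "steps": [
    [0,0.002,0,0],
    [0,0.003,0,0],
    [0,0.004,0,0],
    [0,0.0045,0,0],
    [0,0.0045,0,0]
  ]
}}

```text
t: 30.05
eef_pos: [0.6025, 0.0033, 0.068]
orientation: [[0.982, -0.008, 0.187], [-0.187, -0.013, 0.982], [-0.005, -1.0, -0.014]]
wrist_force: [0.3, -0.2, 0.8]
finger_gap: 0.001
```

```bash
python3 -c "
from h import *
jf()"
```

```text
30.05 p [0.6025 0.0033 0.068 ] F [ 0.3 -0.2  0.8] M [-0.03 -0.1  -0.02] gap 0.1 head -10.77 down [-0.008 -0.013 -1.   ]
jig F x,y,z 0.3 -0.1 0.8
```

Just about at the ledge. Next, a light further approach in both directions.

{"fn": "play_rows", "kwargs": {
  "steps": [
    [0.0005,0.0002,0,0],
    [0.001,0.0004,0,0],
    [0.0015,0.0006,0,0],
    [0.002,0.0006,0,0],
    [0.002,0.0006,0,0]
  ]
}}

```text
t: 30.68
eef_pos: [0.6026, 0.0033, 0.0672]
orientation: [[0.982, -0.011, 0.186], [-0.186, -0.013, 0.982], [-0.008, -1.0, -0.014]]
wrist_force: [-9.6, 1.2, 6.7]
finger_gap: 0.003
```

```bash
python3 -c "
from h import *
jf()"
```

```text
30.68 p [0.6026 0.0033 0.0672] F [-9.6  1.2  6.7] M [0.17 1.46 0.02] gap 0.3 head -10.75 down [-0.011 -0.013 -1.   ]
jig F x,y,z -9.6 -0.6 6.7
```

{"fn": "play_rows", "kwargs": {
  "steps": [
    [0.0014,0.0008,0,0],
    [0.0014,0.0012,0,0],
    [0.0014,0.0012,0,0],
    [0.0014,0.0012,0,0]
  ]
}}

```text
t: 31.18
eef_pos: [0.6025, 0.0034, 0.0663]
orientation: [[0.982, -0.013, 0.186], [-0.186, -0.013, 0.982], [-0.011, -1.0, -0.015]]
wrist_force: [-8.7, 1.5, 9.3]
finger_gap: 0.005
```

```bash
python3 -c "
from h import *
jf()"
```

```text
31.18 p [0.6025 0.0034 0.0663] F [-8.7  1.5  9.3] M [ 0.11  1.6  -0.02] gap 0.4 head -10.72 down [-0.013 -0.013 -1.   ]
jig F x,y,z -8.8 -0.2 9.3
```

{"fn": "play_rows", "kwargs": {
  "steps": [
    [0.0012,0.0008,0,0],
    [0.0012,0.0014,0,0],
    [0.0012,0.0014,0,0],
    [0.0012,0.0014,0,0]
  ]
}}

```text
t: 31.68
eef_pos: [0.6024, 0.0035, 0.0658]
orientation: [[0.983, -0.015, 0.185], [-0.186, -0.013, 0.983], [-0.013, -1.0, -0.016]]
wrist_force: [-10.3, 1.5, 15.7]
finger_gap: 0.005
```

```bash
python3 -c "
from h import *
jf()"
```

```text
31.68 p [0.6024 0.0035 0.0658] F [-10.3   1.5  15.7] M [-0.02  1.95 -0.07] gap 0.4 head -10.7 down [-0.015 -0.013 -1.   ]
jig F x,y,z -10.4 -0.5 15.7
```

```bash
python3 -c "
from h import *
s=snapshot('side');a=cv2.imread('pics/c10.png')[:,400:];b=crop(s,310,375,155,220,360/65)
g=lambda i:cv2.cvtColor(i,cv2.COLOR_BGR2GRAY)
for n,(x0,x1,y0,y1) in dict(plinth_end=(118,205,220,268),fence=(195,250,270,350)).items():
    r=cv2.matchTemplate(g(b),g(a)[y0:y1,x0:x1],cv2.TM_CCOEFF_NORMED);_,v,_,p=cv2.minMaxLoc(r);print(n,'shift px',(p[0]-x0)/5.54,(p[1]-y0)/5.54,round(v,2))
    
m=lambda i:(g(i)[215:275,100:215]<45)
for i in(a,b):
    ys,xs=np.nonzero(m(i));print('dark end face',np.percentile(xs,[2,50,98]),np.percentile(ys,[2,50,98]))
jf()"
```

```text
plinth_end shift px -0.18050541516245489 0.0 0.96
fence shift px 0.0 0.0 1.0
dark end face [ 21.  66. 112.] [10. 31. 52.]
dark end face [ 20.    66.   111.58] [10. 30. 52.]
31.73 p [0.6024 0.0035 0.0658] F [-10.2   0.3  15. ] M [-0.01  1.9  -0.07] gap 0.8 head -10.7 down [-0.015 -0.013 -1.   ]
jig F x,y,z -10.1 -1.6 15.0
```

```bash
python3 -c "
from h import *
jf();print(finish_job())"
```

```text
31.73 p [0.6024 0.0035 0.0658] F [-10.2   0.3  15. ] M [-0.01  1.9  -0.07] gap 0.8 head -10.7 down [-0.015 -0.013 -1.   ]
jig F x,y,z -10.1 -1.6 15.0
the job is handed in; nothing more can be done
None
```

I finished the job and handed it in at 31.7 s, with the arm still holding the diagonal push. No verdict was reported.

- **Pin:** The stop pin stands in the jig hole, pressed down until it met the bottom at about 8 N, then released. Its top measured 82 mm above the table, against an expected 83 mm.
- **Plinth:** I lifted it slightly by the boulder, lowered it onto the bed, and slid it against the fence and then the pin. The picture taken after release shows its long side flat on the fence and its end at the pin.
- **Push:** The shut fingers press into the corner between the plinth's top and the boulder's rear face. The last reading was about 15 N down and 10 N into the fence, about 18 N in all.

**Last checks:**
- **Position:** A side-camera comparison showed the plinth's end face moved less than 0.2 px, under about 0.5 mm, once the push was on.
- **Pin contact:** The contact between plinth and pin was confirmed by force before the final release. I did not test it again under the final push.
- **Tool tilt:** The tool is tilted about 1°. I ended with a loose finger push instead of a grip so the tilt would not carry into the plinth.
- **Force overshoot:** An earlier trial push peaked at about 27 N before I reduced it.
- **Fingertip height:** The fingertips read about 2 mm below where I expected the plinth's top, and I did not resolve that difference.
- **Cup, brush and finished base:** I never moved the tool near them, but I took no separate final check of their positions.

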